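Raise the arm of a pour-over coffee stand by one hole

ROBOT

A 7-joint arm with a two-finger parallel gripper is mounted at the origin on a cart in front of the work surface, level with it; the furniture and walls round the work are solid. World frame = base frame: x ahead of the robot, y to its left, z up, the work surface at z = 0. Lengths are in m, angles in rad, forces in N, time in s.
With the tool pointing down it reaches from about 0.4 to 0.85 m from the base axis. Payload 10.4 kg.
Tool frame: the origin (TCP) lies midway between the tips of the shut fingers; the grasp point (between the pads) lies 19 mm behind it; z points along the fingers, y is the line along which they close (so a half turn about z gives the same grasp; the last joint's range is limited). The gripper opens to 85 mm and grips with 20 to 120 N. Pads are 22 mm wide; open, the fingers measure 114 mm over their backs; the gripper's body (76 mm by 85 mm) begins 54 mm behind the grasp point. The pads swing forward as they close: fully open they stand 13 mm farther back than shut.
Start: joints at [1.273, 0.332, -0.065, 1.46, 0.022, 1.35, -0.088], TCP at [0.17, -0.602, 0.231] pointing down, gripper open.
Joint ranges: [-2.6, 2.6], [-0.5, 2.12], [-1.47, 1.34], [0.16, 2.42], [-1.27, 4.41], [0.06, 2.06], [-2.6, 2.6]. Speed limits (rad/s): [2.22, 2.22, 2.79, 2.79, 3.14, 3.14, 3.14].

INTERFACE

Orientations are given as a unit quaternion [x, y, z, w].
In Python, from workcell import get_obs, camera, camera_params, hand_in gives the robot as it stands.
- The arm moves only by the tool carry_out, never from a script. Its argument "commands" is a list that holds one entry, the list of rows, each a list of 6 numbers: the shift along the tool's x, y, z in units of 40 mm (1.0 is 40 mm), then the turn, a rotation vector about the tool's x, y, z in units of 6 degrees (1.0 is 6 degrees). In form: [[[x, y, z, ax, ay, az], ...]]. A call has 1 to 20 rows; each row shifts and turns the commanded pose from where the row before left it, along the tool's axes as they then stand; what a row does not reach is not made up. A row lasts 1/12 s, in which the tool goes at most 41.7 mm and 7.16 degrees, less where a joint would pass 70% of its speed; a pose out of reach is approached as far as the arm can. A call is refused whole if a number of a shift passes 1 or a number of a turn 1, either way. A call with a gripper value outside its range is refused whole. "hand" is the closure, from -1 (fully open) to 1 (shut), set as the call begins (left out, the last holds). The fingers move at their own pace and stop on an object; "force" is the grip in N (left out, the last holds). Time passes only in rows, so rows that do not move let the fingers close. It gives the time, the measured TCP pose, the force, the opening and the grip force at its end, in the units of the state.
- get_obs(): the state, without advancing time (a new reading comes with each control period).
- camera(name): name is "scene" or "top"; returns the picture (480x640x3 uint8, red, green, blue); there is no depth.
- camera_params(name): a dict with "mtx" (3x3 intrinsics, pixels), "R" (3x3) and "t" (3): a world point X has camera coordinates R X + t. Camera axes: x right, y down, z forward; pixel columns grow to the right and rows downward; lengths in m; the calibration is good to about 2 mm. A picture is of the moment at which its call begins. camera_params takes no time and is no camera call.
- hand_in(): hands the job in; it is judged then, once.
The state is a dict: "clock": time; "joint_pos": joint angles; "joint_velocities": joint speeds; "tau": joint torques, N m; "position": TCP position; "ee_rot": TCP orientation; "ft_force": force on the tool from outside, world axes, zero at the start; "torque": the same for the moment, N m; "grip_width": opening from 0.0 (shut) to 1.0 (fully open); "grasp_force": force on a finger pad.
Only numpy, scipy, OpenCV 4.12 (cv2) and the standard library are available. Lean on these libraries where they do the work, as an engineer would, in place of code of your own. Each camera call takes 0.05 s, during which the arm holds its last target. There are 200 camera calls.

TASK

The green mug is too tall for the coffee stand as it is set. Press the stand's spring button in flush, slide the sleeve with the dripper up past it, and leave it locked in the next hole up, with the button sprung out again and your hand off it. Do not knock the mug, the espresso cup or the jam jar about.

Things in the scene. Friction and masses are not known exactly. Their poses are not given: they have to be found in the camera images.
- coffee_stand: Pour-over coffee stand, fixed. Wooden base 130 x 236 x 21 mm with a square upright column: dark inner tube, and over it a bright steel sleeve, 34 mm square, that slides up and down carrying an arm with a white cone dripper. Origin: on the column axis at worktop level; z up, +y along the dripper arm, -x the side with the button, roughly towards the robot. The base reaches y -50 to +186 mm.
- sleeve (a joint): Height of the sliding sleeve with arm and dripper (0.45 kg), m: 0 in its lowest setting (start), 0.045 resting in the next hole, 0.090 in the last. Three holes 45 mm apart, one above another in its -x face; at the start the button is in the top one. Holes are 18 mm high for the 14 mm button, so a latched sleeve can still lift up to 4 mm. Unlatched it may slide down by its weight.
- button (a joint): Travel of the spring button, m: 0 fully out, 0.007 flush with the sleeve's face, about 0.0095 under the sleeve's 2.5 mm wall, 0.0115 at its stop. Spring: 3.5 N when out, 6 N when flush. Held flush, its domed head is pushed the rest of the way by the hole's edge as the sleeve is lifted (about 10 N besides the weight); left out, it blocks the sleeve.
- button_tip (a point): Tip of the domed steel button, 14 mm in diameter, 7 mm out of the sleeve's flat -x face: 24 mm from the column axis, 140 mm above the worktop. It sits in the fixed inner tube, so its height never changes. Sleeve and button together measure 41 mm along x: a grip closed along x over the button presses it flush, then holds the sleeve by its flat faces.
- sleeve_top (a point): Centre of the sleeve's flat black top cap, 29 mm above the button's axis at the start (169 mm above the worktop); rises with the sleeve. The arm, 18 mm wide, leaves the +y face 12 to 20 mm below it; the dripper's axis is 115 mm from the column, its rim 112 mm wide and 26 mm above this point, with a loop handle beyond.
- mug_a: Large green mug, 92 x 132 x 100 mm with its handle, standing loose on the worktop to the right of the stand. Origin under the middle of its outline, handle included. Not to be handled.
- espresso_a: Small spotted white espresso cup, 63 x 92 x 55 mm, loose, behind and to the right. Origin under the middle of its outline, handle included. Not to be handled.
- jam_jar: Jam jar, 69 mm in diameter and 99 mm high, loose, behind the stand. Origin at the centre of its underside. Not to be handled.

How it is judged:
On the way:
1. the button is pressed in flush with the sleeve (value of joint button above 0.006 m), for 0.1 s.
At the end, for the whole second after the job is handed in: The sleeve stands one hole higher (joint between 41 and 52 mm) and still, and the button is sprung out through that hole (within 1.5 mm of fully out) (value of joint sleeve between 0.041 and 0.052 m and value of joint button below 0.0015 m and velocity of joint sleeve between -0.01 and 0.01 m/s); the robot touches nothing.
It fails at once if the green mug is pushed more than 30 mm or tipped (distance of mug_a from where it was at the start of the episode above 0.03 m or angle between mug_a's own z axis and vertical above 0.4 rad).
It fails at once if the espresso cup is pushed more than 30 mm or tipped (distance of espresso_a from where it was at the start of the episode above 0.03 m or angle between espresso_a's own z axis and vertical above 0.4 rad).
It fails at once if the jam jar is pushed more than 30 mm or tipped (distance of jam_jar from where it was at the start of the episode above 0.03 m or angle between jam_jar's own z axis and vertical above 0.4 rad).
It also fails if it takes over 29 s, if anything falls off the work surface, if the arm or the gripper's body presses on something with over 40 N, if the wrist force passes 120 N, or if a joint passes its speed limit or range.

## Working session

There is one attempt and no reset: what is moved stays moved. The work goes in short steps, Python scripts to look and compute and a tool call to move; the robot and the scene stay as the last step left them, time stands still between calls to the robot, and variables do not carry over. Pictures are saved under pics/ and viewed, at most 10 in all, crops included, and the job is handed in when it is done.

Besides the shell and the picture viewer there is one more tool, called after "Request:" as name(argument=value, ...), one argument or row to a line, values as JSON. carry_out: Moves the arm, as the interface text tells. Its arguments: {"type":"object","properties":{"commands":{"type":"array"},"hand":{"type":"number"},"force":{"type":"number"}},"required":["commands"]}

```bash
mkdir -p pics; ls; python3 - <<'E'
from workcell import *
import cv2
for n in("scene","top"):
    cv2.imwrite(f"pics/{n}0.png",camera(n)[:,:,::-1]); p=camera_params(n); print(n,p)
o=get_obs(); print(o)
E
```

```text
pics
scene {'mtx': array([[508.85403106,   0.        , 324.10646923],
       [  0.        , 508.85403106, 245.6736551 ],
       [  0.        ,   0.        ,   1.        ]]), 'R': array([[ 0.89658556, -0.44278333, -0.00878987],
       [-0.34209146, -0.67981831, -0.64870679],
       [ 0.28126104,  0.58462808, -0.76098768]]), 't': array([-0.55120732,  0.21926763,  1.0496526 ])}
top {'mtx': array([[495.36848879,   0.        , 317.66786619],
       [  0.        , 495.36848879, 235.23420518],
       [  0.        ,   0.        ,   1.        ]]), 'R': array([[ 1.10473335e-02, -9.99937007e-01,  1.98438254e-03],
       [-9.93519414e-01, -1.12008980e-02, -1.13109297e-01],
       [ 1.13124399e-01, -7.21966453e-04, -9.93580570e-01]]), 't': array([-0.0879532 ,  0.58503163,  1.10525919])}
{'clock': 0.1, 'joint_pos': array([ 1.27337725,  0.33276483, -0.06470299,  1.46086166,  0.02162621,
        1.34992829, -0.08850739]), 'joint_velocities': array([ 1.27100186e-03, -1.76810932e-03, -2.38545779e-04, -2.32873678e-03,
       -1.17916906e-03,  9.95443425e-05,  8.43710780e-04]), 'tau': array([ 2.01530900e-03, -6.26750207e+01,  4.96443012e-02, -3.92425919e+01,
        1.64340797e-02,  7.10924607e-03, -8.78154492e-05]), 'position': array([ 0.16950346, -0.60121631,  0.23062084]), 'ee_rot': array([ 9.90572552e-01,  1.36987656e-01, -1.28216173e-04, -6.19803989e-04]), 'ft_force': array([-0.22165237, -0.92381959, -0.31649702]), 'torque': array([ 0.00789651,  0.01084198, -0.0131424 ]), 'grasp_force': 0.0, 'grip_width': 0.9988649693080512}
```

View pics/scene0.png

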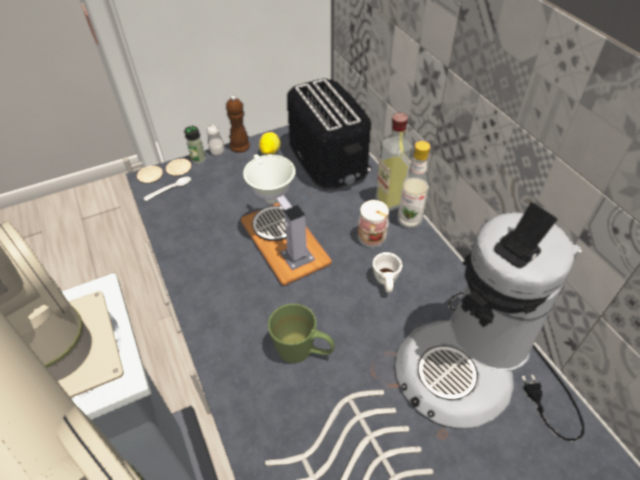

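View pics/top0.png

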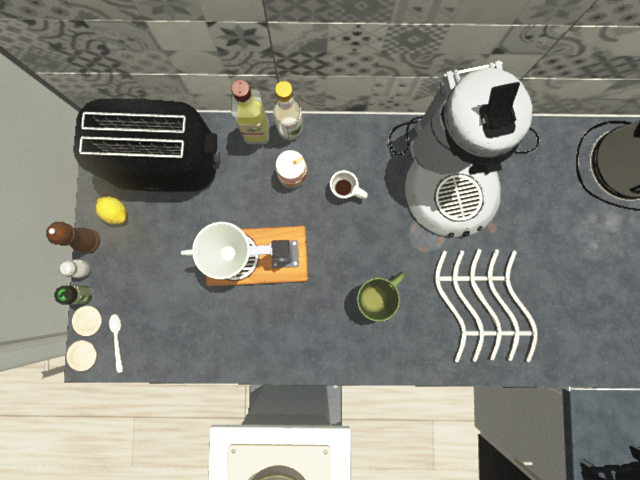

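Scene view: the stand's black cap is at about (294,213), with the dripper up-left of it, the mug at (295,335), the espresso cup at (387,270) and the jar at (373,224). Top view: the cap is at (284,250), the wooden base spans (207..307, 227..285), and the dripper is at (221,251), towards +y.

```bash
cat > h.py <<'E'
import numpy as np,cv2
from workcell import *
def ray(n,uv):
    p=camera_params(n); R,t=p["R"],p["t"]
    d=R.T@np.linalg.inv(p["mtx"])@np.array([uv[0],uv[1],1.]); return -R.T@t,d/np.linalg.norm(d)
def plane(n,uv,z):
    o,d=ray(n,uv); return o+d*(z-o[2])/d[2]
def tri(a,b):
    (o1,d1),(o2,d2)=ray("scene",a),ray("top",b)
    s=np.linalg.lstsq(np.c_[d1,-d2],o2-o1,rcond=None)[0]
    p,q=o1+s[0]*d1,o2+s[1]*d2; return (p+q)/2,np.linalg.norm(p-q)
E
python3 - <<'E'
from h import *
t=cv2.imread("pics/top0.png"); s=cv2.imread("pics/scene0.png")
hsv=cv2.cvtColor(t,cv2.COLOR_BGR2HSV)
m=cv2.inRange(hsv,(5,120,90),(20,255,255)); m[:200]=0;m[300:]=0;m[:,:190]=0;m[:,330:]=0
c=max(cv2.findContours(cv2.morphologyEx(m,cv2.MORPH_CLOSE,np.ones((25,25))),0,1)[0],key=cv2.contourArea)
r=cv2.minAreaRect(c); print(r)
for b in cv2.boxPoints(r): print("base",plane("top",b,.021).round(4))
a=cv2.resize(t[225:285,240:320],None,fx=7,fy=7,interpolation=cv2.INTER_CUBIC)
b=cv2.resize(s[190:275,260:340],None,fx=7,fy=7,interpolation=cv2.INTER_CUBIC)
b=b[:420]
cv2.imwrite("pics/crop.png",np.vstack([a,b])[:, :][::1])
cv2.imwrite("pics/crop.png",cv2.resize(np.hstack([a,b]),(800,300)))
E
```

```text
((255.53453063964844, 255.6560821533203), (55.71236038208008, 101.80646514892578), 86.98721313476562)
base [0.5954 0.1847 0.021 ]
base [ 0.6106 -0.0514  0.021 ]
base [ 0.4817 -0.06    0.021 ]
base [0.4669 0.1732 0.021 ]
```

View pics/crop.png

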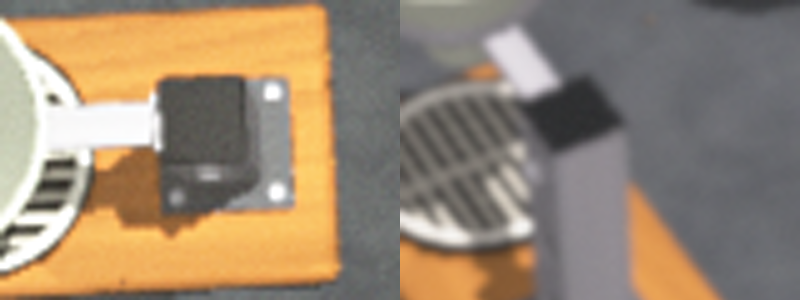

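The crop shows the black cap clearly in both views. Its centre is at about (280.5,249.2) in the top view and (294.3,212.4) in the scene view, and the button (grey spot) is on the -x side.

```bash
python3 - <<'E'
from h import *
print(tri((294.3,212.4),(280.5,249.2)), plane("top",(280.5,249.2),.169))
print("button top",plane("top",(240+208/5,225+172/5),.14))
for u in[(158,78),(245,78),(245,165),(162,165)]: print(plane("top",(240+u[0]/5,225+u[1]/5),.169).round(4))
E
```

```text
(array([ 0.5422487 , -0.00678771,  0.16695742]), np.float64(0.0015247141619471546)) [ 0.54134665 -0.00671299  0.169     ]
button top [ 0.52264753 -0.00725063  0.14      ]
[0.5586 0.0116 0.169 ]
[ 0.559  -0.0235  0.169 ]
[ 0.5238 -0.0242  0.169 ]
[0.5234 0.0092 0.169 ]
```

```bash
cat >> h.py <<'E'
from scipy.spatial.transform import Rotation as Rn
def plan(target,yaw,n):
    o=get_obs(); p=np.array(o["position"]); R=Rn.from_quat(o["ee_rot"])
    a=np.deg2rad(yaw); y=np.array([np.cos(a),np.sin(a),0]); z=np.array([0,0,-1.]); 
    T=Rn.from_matrix(np.c_[np.cross(y,z),y,z])
    rv=(R.inv()*T).as_rotvec()/n; d=(np.array(target)-p)/n
    for k in range(n):
        print((list((R.inv().apply(d)/.04).round(2))+list((np.rad2deg(rv)/6).round(2))),end=",\n"); R=R*Rn.from_rotvec(rv)
E
python3 -c "
from h import *
plan((.542,-.006,.235),3.6,19)"
```

```text
[np.float64(0.68), np.float64(-0.62), np.float64(-0.01), np.float64(-0.0), np.float64(-0.0), np.float64(-0.68)],
[np.float64(0.73), np.float64(-0.57), np.float64(-0.01), np.float64(-0.0), np.float64(-0.0), np.float64(-0.68)],
[np.float64(0.77), np.float64(-0.52), np.float64(-0.01), np.float64(-0.0), np.float64(-0.0), np.float64(-0.68)],
[np.float64(0.8), np.float64(-0.46), np.float64(-0.01), np.float64(-0.0), np.float64(-0.0), np.float64(-0.68)],
[np.float64(0.83), np.float64(-0.4), np.float64(-0.01), np.float64(-0.0), np.float64(-0.0), np.float64(-0.68)],
[np.float64(0.86), np.float64(-0.34), np.float64(-0.01), np.float64(-0.0), np.float64(-0.0), np.float64(-0.68)],
[np.float64(0.88), np.float64(-0.28), np.float64(-0.01), np.float64(-0.0), np.float64(-0.0), np.float64(-0.68)],
[np.float64(0.9), np.float64(-0.22), np.float64(-0.01), np.float64(-0.0), np.float64(-0.0), np.float64(-0.68)],
[np.float64(0.91), np.float64(-0.15), np.float64(-0.01), np.float64(-0.0), np.float64(-0.0), np.float64(-0.68)],
[np.float64(0.92), np.float64(-0.09), np.float64(-0.01), np.float64(-0.0), np.float64(
[... 334 characters left out ...]
64(-0.0), np.float64(-0.68)],
[np.float64(0.91), np.float64(0.18), np.float64(-0.01), np.float64(-0.0), np.float64(-0.0), np.float64(-0.68)],
[np.float64(0.89), np.float64(0.24), np.float64(-0.01), np.float64(-0.0), np.float64(-0.0), np.float64(-0.68)],
[np.float64(0.87), np.float64(0.3), np.float64(-0.01), np.float64(-0.0), np.float64(-0.0), np.float64(-0.68)],
[np.float64(0.85), np.float64(0.37), np.float64(-0.01), np.float64(-0.0), np.float64(-0.0), np.float64(-0.68)],
[np.float64(0.82), np.float64(0.43), np.float64(-0.01), np.float64(-0.0), np.float64(-0.0), np.float64(-0.68)],
[np.float64(0.79), np.float64(0.48), np.float64(-0.01), np.float64(-0.0), np.float64(-0.0), np.float64(-0.68)],
```

Request:
carry_out(
  commands=[
    [[0.68,-0.62,-0.05,0,0,-0.68],[0.73,-0.57,-0.05,0,0,-0.68],[0.77,-0.52,-0.05,0,0,-0.68],[0.8,-0.46,0,0,0,-0.68],[0.83,-0.4,0,0,0,-0.68],[0.86,-0.34,0,0,0,-0.68],[0.88,-0.28,0,0,0,-0.68],[0.9,-0.22,0,0,0,-0.68],[0.91,-0.15,0,0,0,-0.68],[0.92,-0.09,0,0,0,-0.68],[0.92,-0.02,0,0,0,-0.68],[0.92,0.05,0,0,0,-0.68],[0.92,0.11,0,0,0,-0.68],[0.91,0.18,0,0,0,-0.68],[0.89,0.24,0,0,0,-0.68],[0.87,0.3,0,0,0,-0.68],[0.85,0.37,0,0,0,-0.68],[0.82,0.43,0,0,0,-0.68],[0.79,0.48,0,0,0,-0.68],[0,0,0,0,0,0]],
  ],
  hand=-1,
  force=50,
)

```text
clock: 1.77
position: [0.5455, 0.0003, 0.2371]
ee_rot: [0.682, 0.731, 0.002, -0.001]
ft_force: [0.1, 0.6, 0.6]
grip_width: 1.0
grasp_force: 0.0
```

```bash
python3 -c "
from h import *
print(get_obs()['position'],get_obs()['clock'],get_obs()['joint_pos'])
plan((.542,-.006,.235),3.6,1)
plan((.542,-.006,.117),3.6,4)
cv2.imwrite('pics/s1.png',cv2.resize(np.hstack([camera('scene')[100:340,190:430,::-1],camera('top')[140:380,160:400,::-1]]),(800,400)))"
```

```text
[5.45455935e-01 2.76205728e-04 2.37056045e-01] 1.7667 [ 0.55627478  0.22531941 -0.73115239  1.63459374  0.14997646  1.3392587
 -0.12693269]
[np.float64(-0.15), np.float64(-0.1), np.float64(0.05), np.float64(0.01), np.float64(-0.04), np.float64(0.07)],
[np.float64(-0.04), np.float64(-0.02), np.float64(0.75), np.float64(0.0), np.float64(-0.01), np.float64(0.02)],
[np.float64(-0.04), np.float64(-0.02), np.float64(0.75), np.float64(0.0), np.float64(-0.01), np.float64(0.02)],
[np.float64(-0.04), np.float64(-0.02), np.float64(0.75), np.float64(0.0), np.float64(-0.01), np.float64(0.02)],
[np.float64(-0.04), np.float64(-0.02), np.float64(0.75), np.float64(0.0), np.float64(-0.01), np.float64(0.02)],
```

View pics/s1.png

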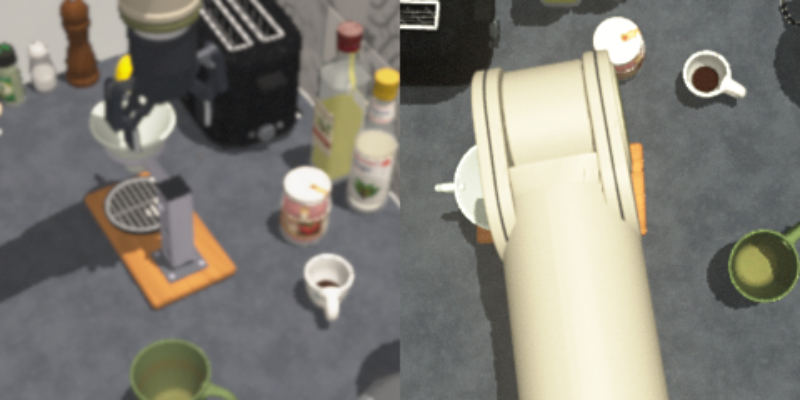

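The open fingers straddle the cap from above: the scene view shows them at about (268,160) and (313,148), with the cap at (294,212) below and between them. Next I centre the gripper and descend.

Request:
carry_out(
  commands=[
    [[-0.15,-0.1,0,0,0,0.07],[0,0,0,0,0,0],[0,0,0.5,0,0,0],[0,0,0.5,0,0,0],[0,0,0.5,0,0,0],[0,0,0.5,0,0,0],[0,0,0.5,0,0,0],[0,0,0.5,0,0,0],[0,0,0,0,0,0],[0,0,0,0,0,0]],
  ],
)

```text
clock: 2.7
position: [0.5394, -0.0148, 0.1172]
ee_rot: [0.69, 0.724, -0.001, -0.0]
ft_force: [0.7, -0.5, 0.9]
grip_width: 0.999
grasp_force: 0.0
```

```bash
python3 -c "
from h import *
plan((.542,-.006,.117),3.6,1)
cv2.imwrite('pics/s2.png',cv2.resize(camera('scene')[120:300,190:430,::-1],(800,600),interpolation=cv2.INTER_CUBIC))"
```

```text
[np.float64(0.22), np.float64(0.08), np.float64(0.0), np.float64(-0.01), np.float64(0.0), np.float64(-0.15)],
```

View pics/s2.png

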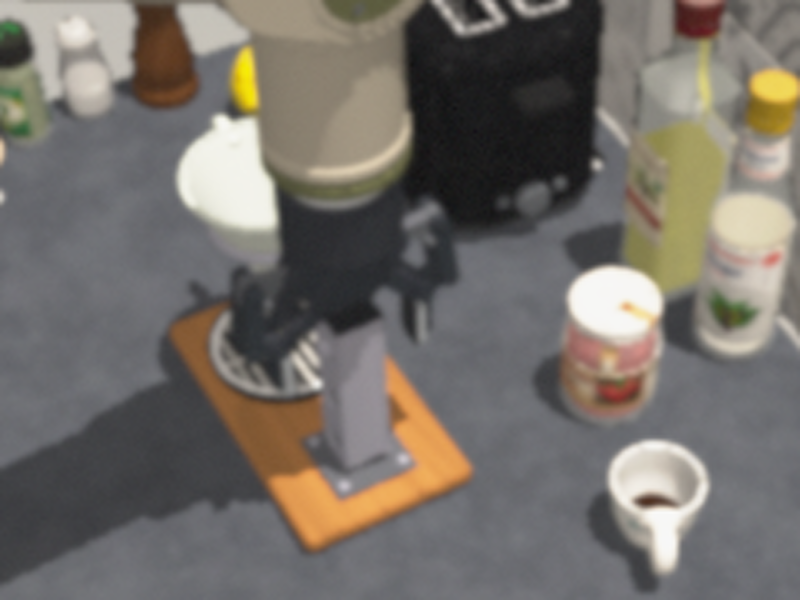

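The fingers straddle the sleeve, the cap showing at about (296,215) px between them. I'm correcting the small offset before closing.

Request:
carry_out(
  commands=[
    [[0.2,0.08,0,0,0,-0.15],[0,0,0,0,0,0],[0,0,0,0,0,0],[0,0,0,0,0,0]],
  ],
)

```text
clock: 3.08
position: [0.5433, -0.0052, 0.118]
ee_rot: [0.683, 0.73, 0.0, 0.0]
ft_force: [-0.4, -0.3, -0.1]
grip_width: 0.997
grasp_force: 0.0
```

Request:
carry_out(
  commands=[
    [[0,0,0,0,0,0],[0,0,0,0,0,0],[0,0,0,0,0,0],[0,0,0,0,0,0],[0,0,0,0,0,0],[0,0,0,0,0,0],[0,0,0,0,0,0],[0,0,0,0,0,0],[0,0,0,0,0,0],[0,0,0,0,0,0]],
  ],
  hand=1,
  force=50,
)

```text
clock: 3.92
position: [0.5437, -0.0054, 0.1175]
ee_rot: [0.684, 0.73, 0.001, 0.0]
ft_force: [4.7, 1.2, -2.5]
grip_width: 0.393
grasp_force: 56.0
```

The opening is 33.4 mm, so the button is flush and the sleeve's faces are held. Now the lift.

Request:
carry_out(
  commands=[
    [[0,0,-0.1,0,0,0],[0,0,-0.1,0,0,0],[0,0,-0.1,0,0,0],[0,0,-0.1,0,0,0],[0,0,0,0,0,0],[0,0,0,0,0,0]],
  ],
)

```text
clock: 4.42
position: [0.5436, -0.0054, 0.1333]
ee_rot: [0.684, 0.73, 0.001, 0.0]
ft_force: [6.1, 1.5, -5.1]
grip_width: 0.388
grasp_force: 55.2
```

Request:
carry_out(
  commands=[
    [[0,0,-0.1,0,0,0],[0,0,-0.1,0,0,0],[0,0,-0.1,0,0,0],[0,0,-0.1,0,0,0],[0,0,-0.1,0,0,0],[0,0,-0.1,0,0,0],[0,0,-0.1,0,0,0],[0,0,-0.08,0,0,0],[0,0,0,0,0,0],[0,0,0,0,0,0],[0,0,0,0,0,0]],
  ],
)

```text
clock: 5.33
position: [0.5436, -0.0054, 0.1644]
ee_rot: [0.684, 0.73, 0.001, 0.0]
ft_force: [6.9, 0.7, -4.4]
grip_width: 0.393
grasp_force: 55.0
```

```bash
python3 -c "
from h import *
cv2.imwrite('pics/s3.png',cv2.resize(camera('scene')[140:290,210:410,::-1],(800,600),interpolation=cv2.INTER_CUBIC))"
```

```text
(no output)
```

View pics/s3.png

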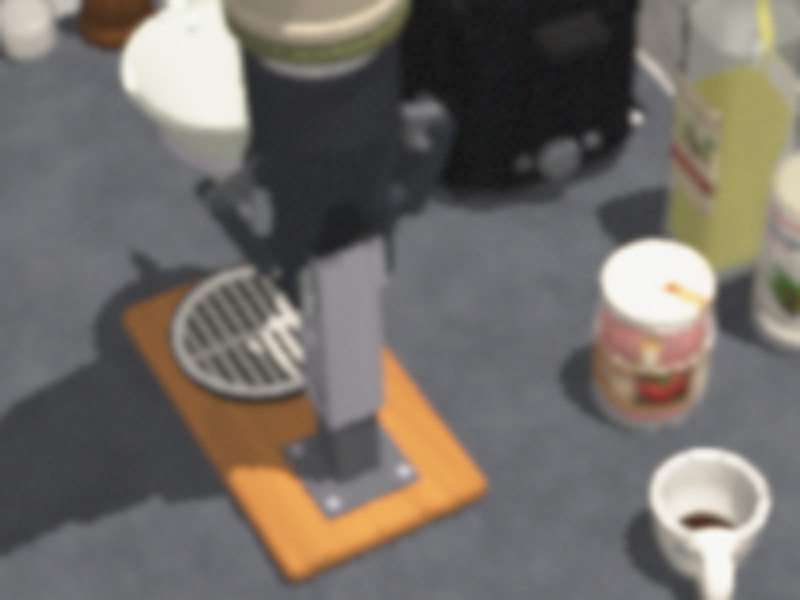

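The sleeve has risen: dark inner tube now shows below it at about (299,248) px. I'll push down 4 mm to check that the button has latched.

Request:
carry_out(
  commands=[
    [[0,0,0.05,0,0,0],[0,0,0.05,0,0,0],[0,0,0,0,0,0]],
  ],
)

```text
clock: 5.63
position: [0.5437, -0.0054, 0.1621]
ee_rot: [0.684, 0.73, 0.0, 0.001]
ft_force: [-1.4, -0.2, 13.4]
grip_width: 0.391
grasp_force: 57.4
```

The sleeve stops hard at about 45 mm, so it's latched. I'll release and withdraw upwards.

Request:
carry_out(
  commands=[
    [[0,0,-0.05,0,0,0],[0,0,0,0,0,0],[0,0,0,0,0,0]],
  ],
)

```text
clock: 5.88
position: [0.5437, -0.0055, 0.1628]
ee_rot: [0.684, 0.73, 0.001, 0.001]
ft_force: [5.2, -0.2, 0.5]
grip_width: 0.393
grasp_force: 55.5
```

Request:
carry_out(
  commands=[
    [[0,0,0,0,0,0],[0,0,0,0,0,0],[0,0,0,0,0,0],[0,0,0,0,0,0],[0,0,0,0,0,0],[0,0,0,0,0,0],[0,0,0,0,0,0],[0,0,0,0,0,0]],
  ],
  hand=-1,
)

```text
clock: 6.55
position: [0.5429, -0.0053, 0.1625]
ee_rot: [0.684, 0.73, -0.0, 0.0]
ft_force: [0.6, 0.5, -0.0]
grip_width: 1.0
grasp_force: 0.0
```

Request:
carry_out(
  commands=[
    [[0,0,-0.5,0,0,0],[0,0,-0.5,0,0,0],[0,0,-0.5,0,0,0],[0,0,-0.5,0,0,0],[0,0,-0.5,0,0,0],[0,0,-0.5,0,0,0],[0,0,0,0,0,0],[0,0,0,0,0,0],[0,0,0,0,0,0]],
  ],
)

```text
clock: 7.3
position: [0.5427, -0.0054, 0.2819]
ee_rot: [0.684, 0.73, -0.0, -0.0]
ft_force: [0.0, 0.2, -1.2]
grip_width: 0.996
grasp_force: 0.0
```

```bash
python3 -c "
from h import *
cv2.imwrite('pics/s4.png',cv2.resize(camera('scene')[140:290,210:410,::-1],(800,600),interpolation=cv2.INTER_CUBIC))"
```

```text
(no output)
```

View pics/s4.png

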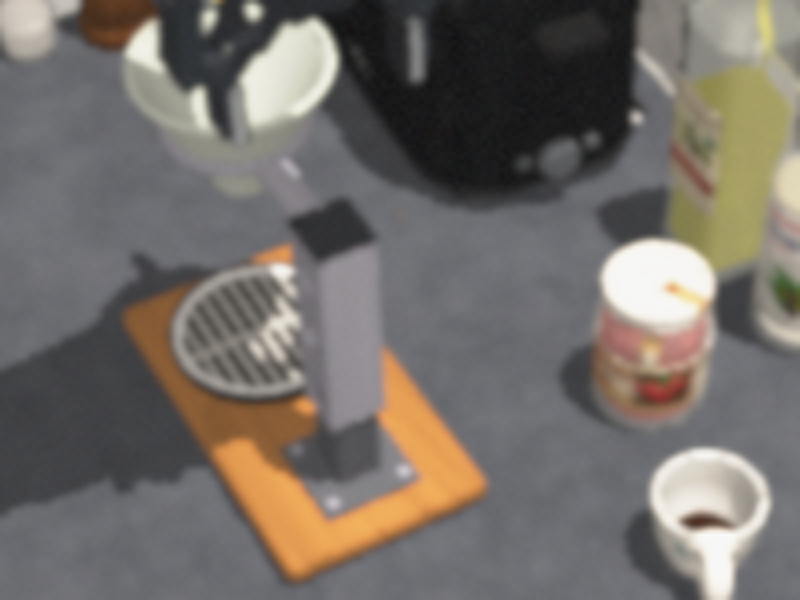

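The hand is clear and the sleeve has stayed up: the cap is at about (294,197) px, against row 212 at the start, and the dark tube shows at (299,250). The cup and jar have not moved.

```bash
python3 -c "
from workcell import *
print(hand_in())"
```

```text
the job is handed in; nothing more can be done
None
```

The sleeve now sits one hole higher and is latched (a downward push stopped it at about 45 mm), the hand is clear of the stand, and the job was handed in at about 7.4 s; no verdict came back.

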